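# Edge-sanding pass with a push stick

### The job

Take the wooden push stick from its rest and use its tip, in the notch of the wooden block, to bring the block flat against the metal fence before it gets to the dark sanding strip, then feed it along the strip until it sits fully home against the end stop. Keep it pressed lightly but steadily against the fence all the way, by feel (about 5 newtons, never as much as 15), meet the stop gently, and move the block only with the stick, never with the gripper. Finally lay the stick back in both saddles of its rest, leave the block where it is, and do not disturb the other things on the table.

Things in the scene. Friction and masses are not known exactly. Their poses are not given: they have to be found in the camera images.
- jig: The fixed sanding jig: a plywood bed 460 x 150 mm, 15 mm thick, lying on the table. Origin: centre of its underside. +x is the feed direction, along which the fence runs; the fence is on the -y side; z is up. The block slides on the bed's top, 15 mm above the origin. The jig's place and yaw vary.
- fence: Rigid straight aluminium fence fixed on the jig's bed, face to +y. Its frame is the jig's, but it is set out of true: its face is at y = -45 mm at x = 0 and runs up to 2 degrees off the jig's x, either way, which no measured pose shows. So follow it by feel, pressing about 5 N (3 to 12): it is rigid, a millimetre too far is many newtons. x = -200 to +230 mm, 25 thick, top 35 mm above the bed.
- fence_face (a point): Point on the fence's face at x = 0, y = -45 mm, 35 mm above the jig's underside; axes as the jig's. A thin dark sanding strip covers the face, and the edge of the fence's top, from x = -20 to +190 mm. The block must lie flat on the fence before its front end reaches the strip, i.e. before the block's centre passes x = -70 mm in the jig's frame.
- stop: Dark wooden end stop across the bed, fixed square to the fence, 25 mm thick, 105 mm wide, top 45 mm above the jig's underside; its frame is the jig's. Its face, which the block's front end comes to rest against, is at about x = +190 mm. A block fully home has its centre at about x = +140 mm (2 either way), y = -5 mm (5 either way) in the jig's frame, and is as much out of true as the fence.
- block_center (a point): Loose light wooden block, 100 long (x) x 80 wide (y) x 45 mm high, 0.2 to 0.4 kg. The point is the centre of that outline; x points to its plain front end, z up. Its rear end is notched. It starts on the bed at x = -130 to -105 mm of the jig's frame, 5 to 26 mm clear of the fence, turned up to 5 degrees.
- block_notch (a point): Middle of the notch's flat end wall, 10 mm behind (-x of) the block's centre, half-way up; axes as the block's. The notch is 26 mm wide, centred on the block's width, 40 mm long, open at the rear end, top and bottom: the stick's tip goes in here with 3 mm of play each side.
- stick_grip (a point): Loose wooden push stick, 220 mm long, 90 g, lying level in its rest. The point is on its shaft, half-way up, near its balance point: grip it here, 16 mm wide (y), 20 mm high. x points to the tip, z up. The tip is an upright round 20 mm across and 20 mm high, centred 80 mm ahead. The tail, 20 mm wide and 26 mm high, lies from 80 to 130 mm behind.
- stick_tip (a point): Foremost point of the stick's round tip, 90 mm ahead (+x) of the grip point, half-way up; axes as the stick's.
- rest_seat (a point): Fixed plywood rest: two saddles 60 mm wide (y), 14 mm thick, 52 mm either side of this point along x, joined by a strip 12 mm wide, 6 mm high; fingers fit between. Each has a slot 24 mm wide, floor 30 mm above the table, cheeks up to 42 mm. The point, 40 mm above the table, is where the stick's grip point belongs. x: the way the tip points, z up.
- pot: Bystander: black plastic plant pot with a leafy plant, 68 mm across, 65 mm high (plant to 165 mm), loose. Origin: centre of its underside.
- beaker: Bystander: empty glass beaker, 56 mm across, 70 mm high, loose. Origin: centre of its underside.
- vase: Bystander: white round ceramic vase, 84 mm across, 88 mm high, loose. Origin: centre of its underside.
- trowel: Bystander: small trowel, 170 mm long with wooden handle, lying in a steel tray, loose. Origin: underside, where the handle meets the blade.
Mind the look-alikes: they are no part of the job. What is shaped like the part that bears rest_seat but green is not meant. Leave any turquoise look-alike of the part that bears stick_grip alone.

How it is judged:
On the way, in this order (a step that is already met when the one before it is completed fails the run):
1. the stick has been lifted out of its rest (distance between stick_grip and rest_seat above 0.04 m), for 0.1 s.
2. the block is flat on the fence and pressed to it (2.5 N or more) on the first third of the strip (x of block_center in the frame of jig between -0.06 and -0.005 m and y of block_center in the frame of jig below -0.0032 m and angle between the x axis of block_center and the x axis of jig, either way round below 0.06 rad and contact force between block and fence above 2.5 N), for 0.3 s.
3. the block is flat on the fence and pressed to it (2.5 N or more) on the second third (x of block_center in the frame of jig between 0.005 and 0.065 m and y of block_center in the frame of jig below -0.0011 m and angle between the x axis of block_center and the x axis of jig, either way round below 0.06 rad and contact force between block and fence above 2.5 N), for 0.3 s.
4. the block is flat on the fence and pressed to it (2.5 N or more) on the last third (x of block_center in the frame of jig between 0.07 and 0.13 m and y of block_center in the frame of jig below 0.0009 m and angle between the x axis of block_center and the x axis of jig, either way round below 0.06 rad and contact force between block and fence above 2.5 N), for 0.3 s.
5. the block is home against the end stop, flush with the fence (x of block_center in the frame of jig above 0.1358 m and y of block_center in the frame of jig below 0.0017 m and angle between the x axis of block_center and the x axis of jig, either way round between 0.008 and 0.052 rad), for 0.1 s.
At the end, for the whole second after the job is handed in: The block rests with its front end within 3 mm of the end stop and its side within 2.5 mm of the fence, within 0.022 rad of flat on it; the stick lies at rest in both saddles, tip the same way as at first, its grip point within 25 mm of the seat along the rest and level (0.1 rad) (all of step 5 and linear speed of each of block, stick below 0.01 m/s and distance between stick_grip and rest_seat below 0.025 m and y of stick_grip in the frame of rest_seat between -0.006 and 0.006 m and height (world z) of stick_grip between 0.035 and 0.045 m and angle between the x axis of stick_grip and the x axis of rest_seat, either way round below 0.12 rad and x of stick_tip in the frame of rest_seat above 0 m and angle between stick_grip's own z axis and vertical below 0.1 rad); the robot touches nothing.
It fails at once if the block presses on the fence with more than 15 N or on the end stop with more than 20 N (contact force between block and fence above 15 N or contact force between block and stop above 20 N).
It fails at once if the block is on the strip (centre past x = -65 mm of the jig) but off the fence (by more than 3 to 5 mm), or turned more than 0.08 rad from the jig ((x of block_center in the frame of jig between -0.065 and -0.02 m and y of block_center in the frame of jig above -0.0026 m) or (x of block_center in the frame of jig between -0.02 and 0.03 m and y of block_center in the frame of jig above -0.0011 m) or (x of block_center in the frame of jig between 0.03 and 0.08 m and y of block_center in the frame of jig above 0.0004 m) or (x of block_center in the frame of jig between 0.08 and 0.15 m and y of block_center in the frame of jig above 0.0025 m) or (x of block_center in the frame of jig above -0.065 m and angle between the x axis of block_center and the x axis of jig, either way round above 0.08 rad)).
It fails at once if the gripper or arm touches the block (contact force between block and the fingers above 0.5 N or contact force between block and the arm above 0.5 N).
It fails at once if the block is lifted or tipped (height (world z) of block_center above 0.048 m or angle between block_center's own z axis and vertical above 0.12 rad).
It fails at once if the plant pot, beaker, vase or trowel has been moved by more than 15 mm (distance of any of pot, beaker, vase, trowel from where it was at the start of the episode above 0.015 m).
It also fails if it takes over 72 s, if anything falls off the work surface, if the arm or the gripper's body presses on something with over 40 N, if the wrist force passes 120 N, or if a joint passes its speed limit or range.

### The arm

A 7-joint arm with a two-finger parallel gripper is mounted at the origin on the work surface. World frame = base frame: x ahead of the robot, y to its left, z up, the work surface at z = 0. Lengths are in m, angles in rad, forces in N, time in s.
With the tool pointing down it reaches from about 0.35 to 0.9 m from the base axis. Payload 8.1 kg.
Tool frame: the origin (TCP) lies midway between the tips of the shut fingers; the grasp point (between the pads) lies bot.grip_depth behind it (bot.grip_depth is the distance from the TCP to the grasp point, in m); z points along the fingers, y is the direction in which the jaws open and shut (so a half turn about z gives the same grasp; the last joint's range is limited). The gripper opens to 85 mm and grips with 20 to 120 N. Pads are 22 mm wide; open, the fingers measure 114 mm over their backs; the gripper's body (76 mm by 85 mm) begins 54 mm behind the grasp point. The pads swing forward as they close: fully open they stand 13 mm farther back than shut.
Start: joints at [-1.28, 0.434, 0.025, 1.573, -0.012, 1.134, -0.075], TCP at [0.24, 0.577, 0.199] pointing down, gripper open.
Joint ranges: [-2.62, 2.62], [-0.44, 2.09], [-1.27, 1.32], [0.08, 2.57], [-1.32, 4.46], [0.12, 2], [-2.74, 2.74]. Speed limits (rad/s): [2.22, 2.22, 3.01, 3.01, 3.14, 3.14, 3.14].

### API

Orientations are given as a unit quaternion [w, x, y, z].
In Python, from station import bot, vision gives the robot as it stands.
- The arm moves only by the tool carry_out, never from a script. Its argument "targets" is a list of rows, each a list of 3 entries, a list of its own where there are three numbers: the shift along the tool's x, y, z in m, then the turn, a rotation vector about the tool's x, y, z in degrees, then the opening in per cent of the stroke, from 0 (shut) to 100 (fully open). In form: [[[tx, ty, tz], [rx, ry, rz], fingers], ...]. A call has 1 to 12 rows; each row is the pose to reach, as a shift and turn from the pose commanded when the call began, along the tool's axes at that moment; what a row does not reach only later rows make up. A row lasts 1/8 s, in which the tool goes at most 62.5 mm and 10.7 degrees, less where a joint would pass 70% of its speed; a pose out of reach is approached as far as the arm can. A call with a gripper value outside its range is refused whole. The fingers move at their own pace and stop on an object; "newtons" is the grip in N (left out, the last holds). Time passes only in rows, so rows that repeat a pose let the fingers close. It gives the time, the measured TCP pose, the force and the opening at its end, in the units of the state.
- bot.get_obs(): the state, without advancing time (a new reading comes with each control period).
- vision.camera(name): name is "scene" or "top" or "wrist"; returns a dict with "img" (400x640x3 uint8, red, green, blue), "vfov" (degrees; the focal length in pixels is half the picture's height over the tangent of half this angle, whatever the lens; pixels are square), "cx", "cy" (the principal point, pixels), "xyz" and "attitude" of the camera in the world. Camera axes: x right, y up, looking along -z (the intrinsics and any distortion apply to the point x, -y, -z); pixel columns grow to the right and rows downward; lengths in m; the calibration is good to about 2 mm. A picture is of the moment at which its call begins. There is no depth.
- bot.close_job(): hands the job in, once; it reports no verdict.
The state is a dict: "t": time; "joint_positions": joint angles; "joint_velocities": joint speeds; "tau": joint torques, N m; "eef_pos": TCP position; "tool_rot": TCP orientation; "wrist_force": force on the tool from outside, world axes, zero at the start; "wrist_torque": the same for the moment, N m; "width": finger opening in m.
Only numpy, scipy, OpenCV 4.12 (cv2) and the standard library are available. Lean on these libraries where they do the work, as an engineer would, in place of code of your own. Each camera call takes 0.05 s, during which the arm holds its last target. There are 200 camera calls.

## Working session

There is one attempt and no reset: what is moved stays moved. The work goes in short steps, Python scripts to look and compute and a tool call to move; the robot and the scene stay as the last step left them, time stands still between calls to the robot, and variables do not carry over. Pictures are saved under pics/ and viewed, about 8 in all and at most 12, crops included, and the job is handed in when it is done.

Besides the shell and the picture viewer there is one more tool, called after "Emit:" as a command line: name --argument value ..., lists and objects as JSON in quotes. carry_out: Moves the arm, as the interface text tells. Its arguments: {"type":"object","properties":{"targets":{"type":"array","items":{"type":"array"}},"newtons":{"type":"number"}},"required":["targets"]}

```bash
ls; mkdir -p pics; python3 - <<'E'
from station import bot, vision
import cv2
o=bot.get_obs()
print({k:(v if not hasattr(v,'round') else v) for k,v in o.items()}, bot.grip_depth)
for n in ("scene","top"):
    c=vision.camera(n); cv2.imwrite(f"pics/{n}0.png",c["img"][:,:,::-1]); print(n,{k:v for k,v in c.items() if k!="img"})
E
```

```text
pics
{'t': 0.0, 'joint_positions': array([-1.27961456,  0.43523782,  0.02498968,  1.57407962, -0.01158731,
        1.13398839, -0.07510869]), 'joint_velocities': array([ 0.000159  ,  0.00088582,  0.00211016, -0.00185438, -0.00013685,
       -0.00035168, -0.00026905]), 'tau': array([ 9.89314831e-04, -6.70464635e+01,  1.02625877e+00, -3.16206408e+01,
        1.57507573e-02,  1.25418592e-02,  7.43904565e-06]), 'eef_pos': array([0.2396629 , 0.57663474, 0.19772374]), 'tool_rot': array([-7.35259077e-05,  1.95664373e-01,  9.80670606e-01, -7.80741800e-04]), 'wrist_force': array([ 0.25194442,  0.43549654, -0.46012218]), 'wrist_torque': array([-0.01830823, -0.04432505,  0.00914046]), 'width': 0.08533949634590209} 0.0187
scene {'vfov': 57.599382746692555, 'cx': 319.6455992052073, 'cy': 199.07824670893947, 'xyz': array([0.88996356, 0.62600098, 0.86278179]), 'attitude': array([0.30130082, 0.11307194, 0.33664761, 0.88492991])}
top {'vfov': 55.338068170417806, 'cx': 319.19069857939445, 'cy': 201.19637071405782, 'xyz': array([0.25002363, 0.05891778, 0.98553631]), 'attitude': array([ 0.73563569,  0.08413089, -0.07744263, -0.66765617])}
```

```bash
python3 - <<'E'
import cv2,numpy as np
a=cv2.imread("pics/top0.png"); cv2.imwrite("pics/top0b.png",cv2.resize(a,(800,500),interpolation=cv2.INTER_CUBIC))
E
```

```text
(no output)
```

View pics/top0b.png

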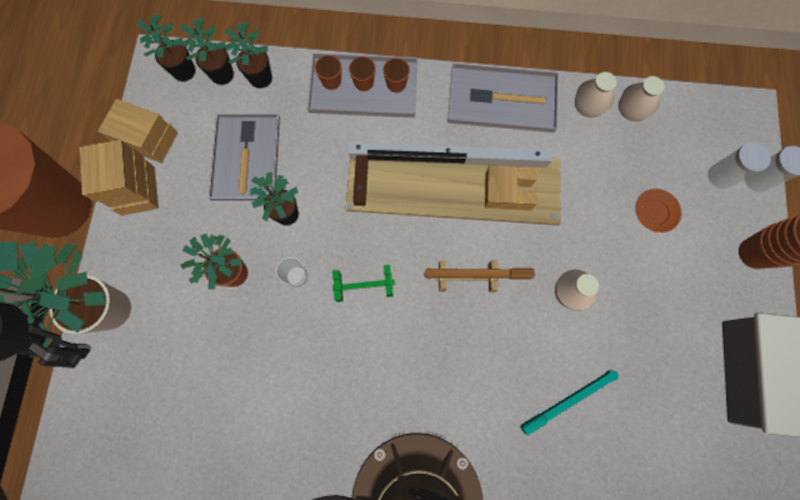

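View pics/scene0.png

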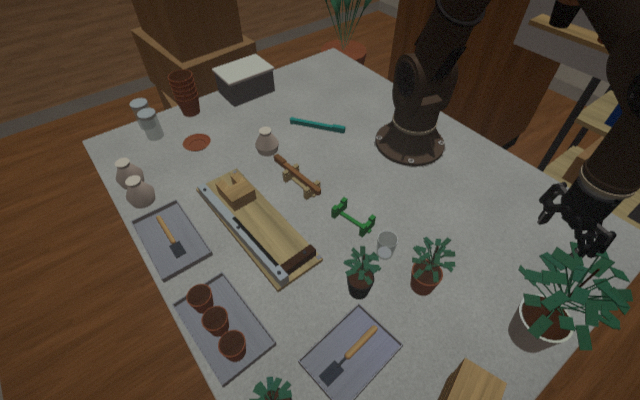

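The top view (800×500 scale) shows these things:
- **Stick:** the brown stick lies in its plywood rest with its tip at (426,272) and tail at (533,273).
- **Stick and rest look-alikes:** the turquoise stick is at (570,402) and the green rest at (363,285).
- **Jig:** it sits at (455,185), with the fence on the far side and the stop on the left at (361,180), so feed runs left (about world +y).
- **Block:** it is at (512,187), with its notch opening to the right. The spare wooden blocks at (130,130) and (118,178) are look-alikes.

I choose the brown stick in the plywood rest and the notched block on the jig.

```bash
cat > h.py <<'E'
import numpy as np, cv2
from scipy.spatial.transform import Rotation as R
def rot(q): return R.from_quat([q[1],q[2],q[3],q[0]])
def ray(c,u,v):
    f=200/np.tan(np.radians(c["vfov"]/2))
    d=np.array([(u-c["cx"])/f,-(v-c["cy"])/f,-1.]); return rot(c["attitude"]).apply(d)
def onz(c,u,v,z):
    d=ray(c,u,v); return c["xyz"]+d*(z-c["xyz"][2])/d[2]
def proj(c,p):
    f=200/np.tan(np.radians(c["vfov"]/2))
    q=rot(c["attitude"]).inv().apply(np.atleast_2d(p)-c["xyz"]); return np.c_[c["cx"]-f*q[:,0]/q[:,2], c["cy"]+f*q[:,1]/q[:,2]]
def tri(obs):
    A=np.zeros((3,3));b=np.zeros(3)
    for c,u,v in obs:
        d=ray(c,u,v);d/=np.linalg.norm(d);P=np.eye(3)-np.outer(d,d);A+=P;b+=P@c["xyz"]
    return np.linalg.solve(A,b)
def save(c,n):
    import pickle; pickle.dump(c,open(f"pics/{n}.pkl","wb")); cv2.imwrite(f"pics/{n}.png",c["img"][:,:,::-1])
def load(n):
    import pickle; return pickle.load(open(f"pics/{n}.pkl","rb"))
E
python3 - <<'E'
from station import bot,vision
from h import *
np.set_printoptions(precision=4,suppress=True)
c=vision.camera("top"); s=1.25; save(c,"top")
for n,u,v,z in [("tip",424,272,.04),("tail",535,273,.04),("sadL",443,275,.042),("sadR",493,275,.042),("jigNL",347,209,.015),("jigNR",560,223,.015),("fenceTR",552,152,.05),("fenceTL",349,146,.05),("blockFN",488,206,.06),("blockFF",488,167,.06),("green",363,285,.04),("vase",577,290,.05),("beaker",292,272,.04),("pot",280,205,.03)]:
    print(n,onz(c,u/s,v/s,z))
save(vision.camera("scene"),"scene")
w=vision.camera("wrist"); o=bot.get_obs(); T=rot(o["tool_rot"])
print(w["vfov"],T.inv().apply(w["xyz"]-o["eef_pos"]), (T.inv()*rot(w["attitude"])).as_matrix(),T.as_matrix())
E
```

```text
tip [0.4324 0.0244 0.04  ]
tail [ 0.452  -0.1985  0.04  ]
sadL [ 0.4296 -0.014   0.042 ]
sadR [ 0.4393 -0.1141  0.042 ]
jigNL [0.5575 0.1986 0.015 ]
jigNR [ 0.5704 -0.2547  0.015 ]
fenceTR [ 0.7143 -0.2233  0.05  ]
fenceTL [0.6861 0.2064 0.05  ]
blockFN [ 0.5775 -0.0932  0.06  ]
blockFF [ 0.6626 -0.0886  0.06  ]
green [0.3941 0.1438 0.04  ]
vase [ 0.4236 -0.2796  0.05  ]
beaker [0.4066 0.2892 0.04  ]
pot [0.5478 0.3379 0.03  ]
66.2755368209393 [ 0.0743 -0.0003 -0.1761] [[-0.0004  0.9567  0.2912]
 [ 1.      0.0003  0.0006]
 [ 0.0005  0.2912 -0.9567]] [[-0.9234  0.3837 -0.0002]
 [ 0.3837  0.9234 -0.0006]
 [-0.0001 -0.0007 -1.    ]]
```

Emit:
carry_out --targets '[[[0,0,-0.06],[0,0,0],100],[[-0.04,-0.04,-0.11],[0,0,6],100],[[-0.08,-0.09,-0.12],[0,0,12],100],[[-0.13,-0.14,-0.12],[0,0,18],100],[[-0.17,-0.19,-0.12],[0,0,24],100],[[-0.22,-0.24,-0.12],[0,0,30],100],[[-0.26,-0.29,-0.12],[0,0,36],100],[[-0.31,-0.34,-0.12],[0,0,42],100],[[-0.35,-0.39,-0.11],[0,0,48],100],[[-0.4,-0.44,-0.09],[0,0,54],100],[[-0.44,-0.48,-0.07],[0,0,60],100],[[-0.46,-0.51,-0.05],[0,0,62],100]]'

```text
t: 1.75
eef_pos: [0.4622, -0.0473, 0.2591]
tool_rot: [0.001, 0.673, 0.739, 0.001]
wrist_force: [1.4, 1.0, -0.4]
width: 0.0856
```

```bash
python3 - <<'E'
from station import bot,vision
from h import *
print(bot.get_obs()["eef_pos"],bot.get_obs()["joint_positions"])
save(vision.camera("wrist"),"w1")
a=cv2.imread("pics/w1.png"); cv2.imwrite("pics/w1b.png",cv2.resize(a,(800,500),interpolation=cv2.INTER_CUBIC))
E
```

```text
[ 0.46216919 -0.04730115  0.25905201] [-0.59123209  0.11032267  0.65344625  1.89215508 -0.07374114  1.16048503
  0.18170179]
```

View pics/w1b.png

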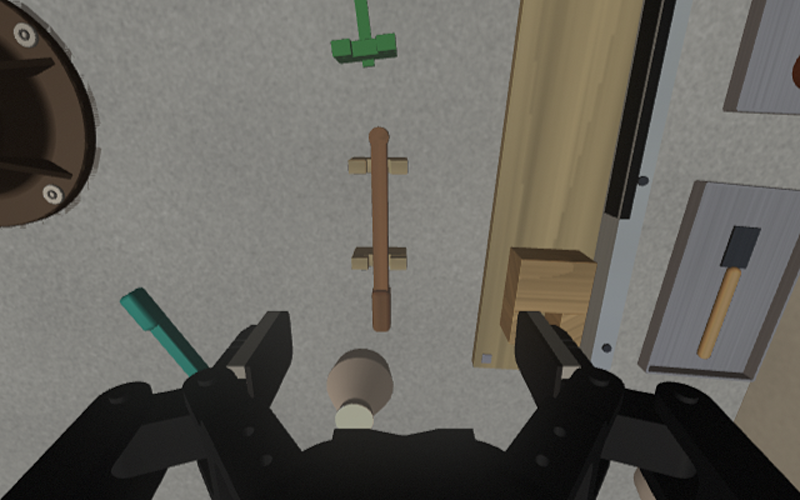

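The wrist view (800×500 scale) shows the stick with its tip at (379,127) and its tail end at (381,331). The saddles are at (378,166) and (380,260). The jig is on the right, with the block front at (550,253), its notch at (550,320), and the sanding strip starting at (618,216).

```bash
python3 - <<'E'
from h import *
np.set_printoptions(precision=4,suppress=True)
c=load("w1"); g=cv2.GaussianBlur(c["img"].astype(float),(3,3),0)
def edge(p,q,z,rows,w=8,name=""):
    p=np.array(p)/1.25;q=np.array(q)/1.25; pts=[]
    for v in rows:
        u=p[0]+(q[0]-p[0])*(v-p[1])/(q[1]-p[1]); us=np.arange(u-w,u+w,0.25)
        l=cv2.remap(g.astype(np.float32),us[None].astype(np.float32),np.full((1,len(us)),v,np.float32),cv2.INTER_LINEAR)[0]
        d=np.linalg.norm(l[6:]-l[:-6],axis=1); k=d.argmax(); pts.append((us[k+3],v))
    pts=np.array(pts,np.float32)
    vx,vy,x,y=cv2.fitLine(pts,cv2.DIST_HUBER,0,0.01,0.01).ravel()
    ends=[onz(c,x+vx/vy*(v-y),v,z) for v in (rows[0],rows[-1])]
    r=np.abs(pts[:,0]-(x+vx/vy*(pts[:,1]-y)))
    d=ends[0]-ends[1]
    print(name,ends[0][:2],ends[1][:2],"yaw",np.degrees(np.arctan2(d[1],d[0])),"med res",np.median(r)); return ends
edge((519,0),(474,365),.015,np.arange(5,285,4),name="bed near")
edge((690,0),(618,362),.05,np.arange(5,285,4),name="fence far top")
edge((640,0),(605,218),.05,np.arange(5,165,4),w=5,name="strip inner")
edge((655,60),(632,218),.05,np.arange(50,165,4),w=6,name="strip outer top")
edge((371,180),(372,290),.05,np.r_[np.arange(144,194,3)],w=6,name="shaft L")
edge((387,180),(388,290),.05,np.r_[np.arange(144,194,3)],w=6,name="shaft R")
for n,u,v,z in [("tip",379,127,.05),("tail",381,331,.053),("sad1a",348,160,.042),("sad1b",408,158,.042),("sad2a",352,249,.042),("sad2b",406,248,.042),("blkFL",517,248,.06),("blkFR",592,250,.06),("bedcorner",474,366,.015)]:
    print(n,onz(c,u/1.25,v/1.25,z))
t=load("top");s=load("scene")
# heights from two views
print("tip tri",tri([(c,379/1.25,127/1.25),(t,424/1.25,272/1.25)]),"tail",tri([(c,381/1.25,331/1.25),(t,535/1.25,273/1.25)]),"blockF mid",tri([(c,554/1.25,249/1.25),(t,488/1.25,187/1.25)]))
print("tip scene",tri([(c,379/1.25,127/1.25),(s,319,190)]))
E
```

```text
bed near [0.5564 0.1481] [ 0.5666 -0.2331] yaw 91.54354229519807 med res 0.08781433
fence far top [0.7004 0.1522] [ 0.7192 -0.1966] yaw 93.09293659303937 med res 0.45288086
strip inner [0.6574 0.1482] [ 0.6675 -0.0261] yaw 93.3144736717693 med res 0.09109497
strip outer top [0.6872 0.1053] [ 0.6953 -0.0248] yaw 93.55898574108065 med res 0.03277588
shaft L [ 0.4278 -0.0267] [ 0.4337 -0.089 ] yaw 95.38004581448298 med res 0.094696045
shaft R [ 0.4448 -0.0252] [ 0.4508 -0.0874] yaw 95.5388840723505 med res 0.057373047
tip [0.4324 0.0246 0.05  ]
tail [ 0.4511 -0.1933  0.053 ]
sad1a [ 0.4033 -0.01    0.042 ]
sad1b [ 0.4632 -0.0024  0.042 ]
sad2a [ 0.4123 -0.1035  0.042 ]
sad2b [ 0.4702 -0.097   0.042 ]
blkFL [ 0.5831 -0.0809  0.06  ]
blkFR [ 0.6605 -0.0759  0.06  ]
bedcorner [ 0.5722 -0.2541  0.015 ]
tip tri [0.432  0.0245 0.0421] tail [ 0.4508 -0.197   0.0463] blockF mid [ 0.6581 -0.1047 -0.0308]
tip scene [0.4328 0.0245 0.0536]
```

```bash
cat >> h.py <<'E'
def plan(xyz,yaw,pos,q,cmd=None):
    """shift & turn in tool axes to reach TCP xyz pointing down with tool x at yaw deg"""
    T=rot(q); y=np.radians(yaw); cx=np.array([np.cos(y),np.sin(y),0]); z=np.array([0,0,-1.])
    G=R.from_matrix(np.c_[cx,np.cross(z,cx),z])
    return T.inv().apply(np.array(xyz)-pos), np.degrees((T.inv()*G).as_rotvec())
E
python3 - <<'E'
from station import bot,vision
from h import *
np.set_printoptions(precision=4,suppress=True)
o=bot.get_obs(); print(o["t"],o["eef_pos"],o["joint_velocities"])
print(plan([.4397,-.0645,.12],95.4,o["eef_pos"],o["tool_rot"]))
c=load("w1"); cv2.imwrite("pics/crop1.png",cv2.resize(c["img"][70:300,240:520,::-1],None,fx=2.5,fy=2.5,interpolation=cv2.INTER_CUBIC))
E
```

```text
1.8 [ 0.4615 -0.0553  0.2567] [-0.0472 -0.0522 -0.0606  0.0177  0.0597  0.0875 -0.1945]
(array([-0.0068, -0.0225,  0.1367]), array([-0.017 ,  0.219 , -0.5399]))
```

View pics/crop1.png

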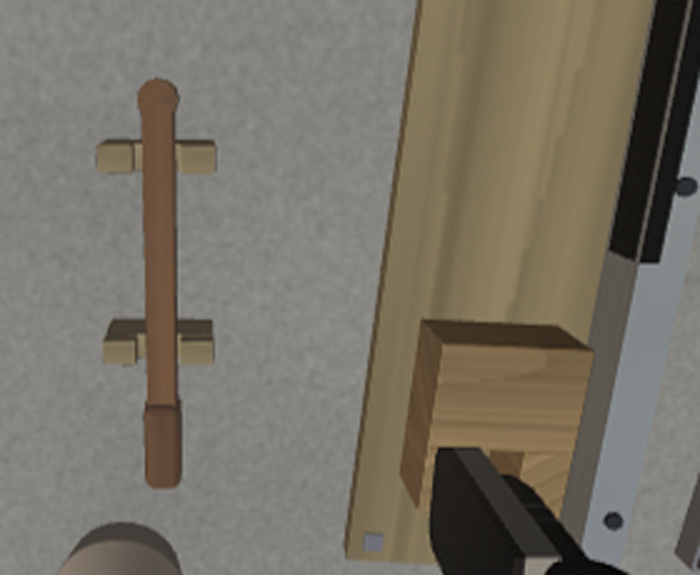

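The crop confirms the brown stick: its round tip is at (158,95) and its tail at (163,445), lying in both plywood saddles. The block's top front edge runs from (440,348) to (592,351), with the notch behind it at (507,465).

Emit:
carry_out --targets '[[[0.005,-0.014,0.04],[0,0,0],100],[[0.009,-0.028,0.09],[0,0,0],80],[[0.009,-0.028,0.128],[0,0,0],80],[[0.009,-0.028,0.128],[0,0,0],80],[[0.009,-0.028,0.128],[0,0,0],80],[[0.009,-0.028,0.128],[0,0,0],80]]'

```text
t: 2.55
eef_pos: [0.4339, -0.0392, 0.1325]
tool_rot: [0.001, 0.673, 0.74, 0.001]
wrist_force: [-0.5, -0.1, 0.5]
width: 0.0685
```

```bash
python3 - <<'E'
from station import bot,vision
from h import *
np.set_printoptions(precision=4,suppress=True)
o=bot.get_obs(); print(o["t"],o["eef_pos"],o["joint_velocities"],o["width"],o["wrist_force"])
print(plan([.4397,-.0645,.023],95.4,o["eef_pos"],o["tool_rot"]))
save(vision.camera("wrist"),"w2")
c=load("w2"); cv2.imwrite("pics/w2b.png",cv2.resize(c["img"][:,:,::-1],(800,500),interpolation=cv2.INTER_CUBIC))
E
```

```text
2.55 [ 0.4339 -0.0392  0.1325] [-0.0001  0.     -0.0009  0.0079 -0.003  -0.0057  0.0029] 0.06853795701419785 [-0.4615 -0.0635  0.4855]
(array([-0.0258,  0.0031,  0.1095]), array([ 0.162 , -0.0173,  0.0353]))
```

View pics/w2b.png

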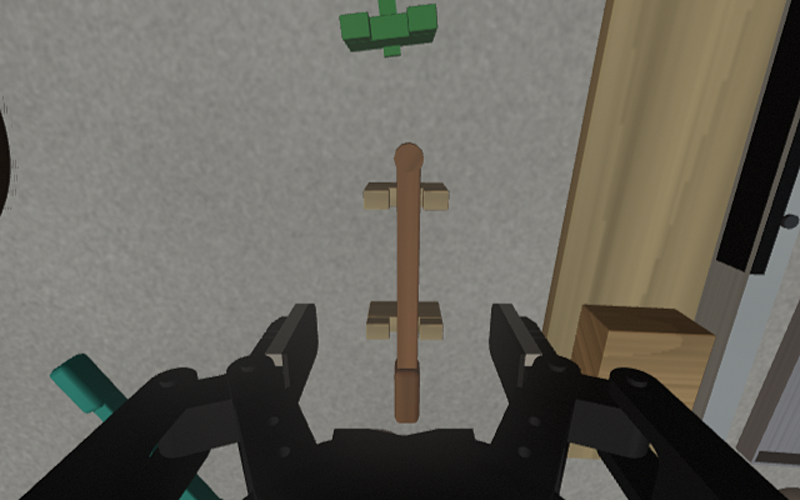

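```bash
python3 - <<'E'
from h import *
np.set_printoptions(precision=4,suppress=True)
c=load("w2");t=load("top");s=1.25
f=lambda u,v,z: onz(c,u/s,v/s,z)
tip=f(408,143,.05); print("tip",tip)
a=f(408.5,230,.05);b=f(407.5,340,.05);d=a-b;yaw=np.degrees(np.arctan2(d[1],d[0]));print("shaft",a,b,yaw)
ta=f(406.5,369,.053); print("tail top start(-80)",ta,"tail end",f(406.5,422,.05))
e=np.array([np.cos(np.radians(yaw)),np.sin(np.radians(yaw))]); print("grip",tip[:2]-.09*e, ta[:2]+.08*e)
# saddles: top rear edges at -52-7,+52-7
s1=[f(364,209,.042),f(448,209,.042)]; s2=[f(367,338,.042),f(443,338,.042)]
# top front edges (+7)
print("sad1 top rear?",s1[0][:2],s1[1][:2],"sad2",s2[0][:2],s2[1][:2])
s1=[f(364,191,.042),f(448,191,.042)]; s2=[f(367,320,.042),f(443,320,.042)]
m1=(s1[0]+s1[1])/2;m2=(s2[0]+s2[1])/2;print("front-edge mids",m1,m2,"seat",(m1+m2)[:2]/2-.007*e)
print("tip z",tri([(c,408/s,158/s),(t,429/s,272/s)]))
# block top front corners
A=f(604,335,.06);B=f(713,334,.06);print("block front",A,B,np.degrees(np.arctan2(*(B-A)[1::-1]))+90,np.linalg.norm(B-A))
E
```

```text
tip [0.4311 0.0252 0.05  ]
shaft [ 0.4372 -0.0333  0.05  ] [ 0.445  -0.1199  0.05  ] 95.15063535587784
tail top start(-80) [ 0.4465 -0.1435  0.053 ] tail end [ 0.4516 -0.196   0.05  ]
grip [ 0.4391 -0.0645] [ 0.4393 -0.0638]
sad1 top rear? [ 0.4046 -0.0231] [ 0.4639 -0.0175] sad2 [ 0.4137 -0.1259] [ 0.4732 -0.1203]
front-edge mids [ 0.433  -0.0076  0.042 ] [ 0.4419 -0.1074  0.042 ] seat [ 0.4381 -0.0645]
tip z [0.4321 0.015  0.0459]
block front [ 0.5872 -0.0964  0.06  ] [ 0.6666 -0.0882  0.06  ] 95.9365305062586 0.07982542586274305
```

Emit:
carry_out --targets '[[[-0.0255,0.003,0.02],[0,0,0],80],[[-0.0255,0.003,0.06],[0,0,0],60],[[-0.0255,0.003,0.09],[0,0,0],60],[[-0.0255,0.003,0.109],[0,0,0],60],[[-0.0255,0.003,0.109],[0,0,0],60]]' --newtons 90

```text
t: 3.22
eef_pos: [0.4377, -0.0643, 0.0217]
tool_rot: [-0.0, 0.673, 0.74, -0.0]
wrist_force: [-0.5, 0.6, 0.1]
width: 0.0514
```

Emit:
carry_out --targets '[[[0,0.001,-0.001],[0,0,0],10],[[0,0.001,-0.001],[0,0,0],0],[[0,0.001,-0.001],[0,0,0],0],[[0,0.001,-0.001],[0,0,0],0],[[0,0.001,-0.001],[0,0,0],0],[[0,0.001,-0.001],[0,0,0],0]]' --newtons 90

```text
t: 3.98
eef_pos: [0.4389, -0.0642, 0.023]
tool_rot: [-0.0, 0.673, 0.74, -0.0]
wrist_force: [-0.1, 0.5, -0.4]
width: -0.0001
```

```bash
python3 - <<'E'
from station import bot,vision
from h import *
np.set_printoptions(precision=4,suppress=True)
o=bot.get_obs(); print(o["width"],o["wrist_force"],o["eef_pos"])
save(vision.camera("wrist"),"w3");save(vision.camera("scene"),"s3");save(vision.camera("top"),"t3")
a=load("w3")["img"][100:400,120:520];b=load("s3")["img"][100:300,200:400];b=cv2.resize(b,(300,300),interpolation=cv2.INTER_CUBIC)
d=load("t3")["img"][180:255,300:450]; d=cv2.resize(d,(600,300),interpolation=cv2.INTER_CUBIC)
im=np.zeros((600,700,3),np.uint8); im[:300,:400]=a; im[:300,400:]=b; im[300:,:600]=d
cv2.imwrite("pics/m3.png",im[:,:,::-1])
E
```

```text
-0.00011513157092038494 [-0.1054  0.4884 -0.3601] [ 0.4389 -0.0642  0.023 ]
```

View pics/m3.png

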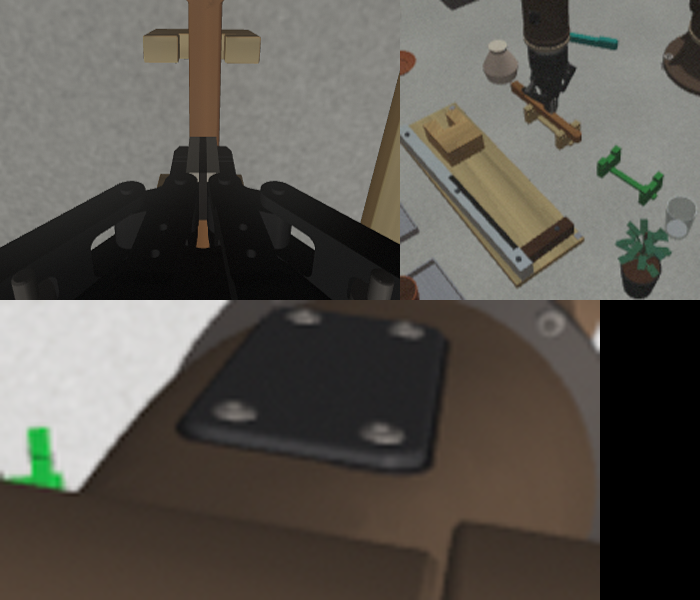

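The montage is unclear. The wrist part shows the shaft entering under the fingers at (205,137), and the fingers look shut, as the width reading says. I'll check the scale and look closer.

```bash
python3 - <<'E'
from station import bot
from h import *
np.set_printoptions(precision=4,suppress=True)
c=load("w3");o=bot.get_obs();T=rot(o["tool_rot"])
print(c["xyz"],T.inv().apply(c["xyz"]-o["eef_pos"]))
e=np.array([-.09,.996,0]);n=np.array([.996,.09,0]);seat=np.array([.4385,-.0643,.042])
print("saddle1 front top corners",proj(c,[seat+.059*e-.03*n,seat+.059*e+.03*n]),"tcp",proj(c,[o["eef_pos"],o["eef_pos"]+[0,0,.03]]))
print("shaft edges",proj(c,[seat+.03*e-.008*n+[0,0,.008],seat+.03*e+.008*n+[0,0,.008]]))
im=cv2.resize(c["img"][180:400,240:400],None,fx=2.5,fy=2.5,interpolation=cv2.INTER_CUBIC)
s=load("s3"); p=proj(s,[o["eef_pos"]])[0].astype(int); print(p, proj(s,[seat]))
b=cv2.resize(s["img"][150:270,285:370],None,fx=4.6,fy=4.6,interpolation=cv2.INTER_CUBIC)
H=max(im.shape[0],b.shape[0]);m=np.zeros((H,im.shape[1]+b.shape[1],3),np.uint8);m[:im.shape[0],:im.shape[1]]=im;m[:b.shape[0],im.shape[1]:]=b
cv2.imwrite("pics/m4.png",cv2.convertScaleAbs(m[:,:,::-1],alpha=1.6))
E
```

```text
[0.4318 0.0096 0.1991] [ 0.0742 -0.     -0.1762]
saddle1 front top corners [[263.0923 133.0099]
 [381.8764 133.5331]] tcp [[322.7096 226.6882]
 [322.722  248.8923]]
shaft edges [[306.4781 192.7509]
 [337.9895 192.8866]]
[300 181] [[300.6823 177.1502]]
```

View pics/m4.png

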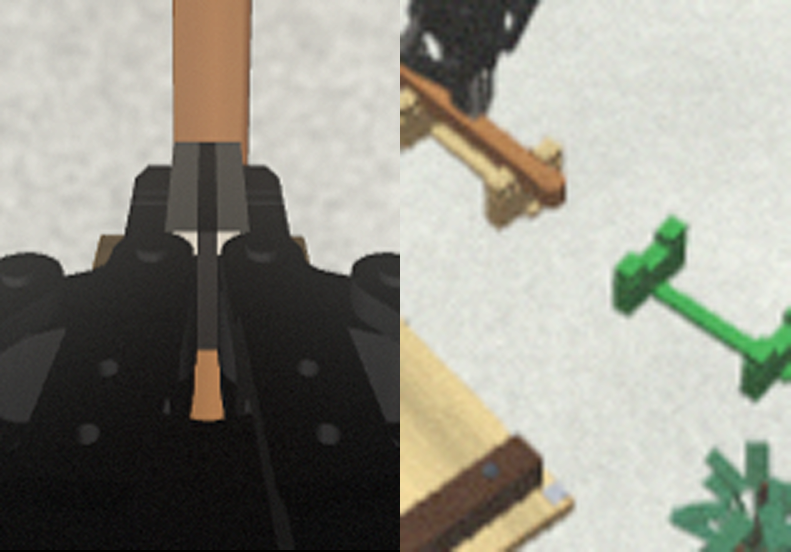

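The close-up settles it. The fingers are shut just above the shaft, with their tips at about z=0.052. The real fingertips therefore stand about 28 mm behind the reported TCP, and the width, the pad parallax and the scene view all agree on this. I'll open, go lower by that much in steps while watching the force, and close again.

Emit:
carry_out --targets '[[[0,0,-0.003],[0,0,0],60],[[0,0,-0.003],[0,0,0],60],[[0,0,-0.003],[0,0,0],60],[[0,0,-0.003],[0,0,0],60],[[0,0,0.005],[0,0,0],60],[[0,0,0.013],[0,0,0],60],[[0,0,0.015],[0,0,0],60]]'

```text
t: 5.0
eef_pos: [0.4383, -0.0643, 0.0072]
tool_rot: [-0.0, 0.673, 0.74, -0.0]
wrist_force: [-0.1, -0.2, 0.4]
width: 0.0512
```

Emit:
carry_out --targets '[[[0,0,0.008],[0,0,0],60],[[0,0,0.013],[0,0,0],60],[[0,0,0.013],[0,0,0],60]]'

```text
t: 5.38
eef_pos: [0.4386, -0.0642, -0.0055]
tool_rot: [-0.0, 0.673, 0.74, -0.0]
wrist_force: [-0.1, -1.0, -0.2]
width: 0.0511
```

Emit:
carry_out --targets '[[[0,0,0],[0,0,0],30],[[0,0,0],[0,0,0],0],[[0,0,0],[0,0,0],0],[[0,0,0],[0,0,0],0],[[0,0,0],[0,0,0],0]]' --newtons 90

```text
t: 6.0
eef_pos: [0.4391, -0.0642, -0.0046]
tool_rot: [0.0, 0.673, 0.74, 0.0]
wrist_force: [-1.6, 0.1, 6.4]
width: 0.0144
```

Emit:
carry_out --targets '[[[0,0,-0.01],[0,0,0],0],[[0,0,-0.03],[0,0,0],0],[[0,0,-0.05],[0,0,0],0],[[0,0,-0.07],[0,0,0],0],[[0,0,-0.07],[0,0,0],0],[[0,0,-0.07],[0,0,0],0]]'

```text
t: 6.75
eef_pos: [0.4387, -0.064, 0.0648]
tool_rot: [-0.0, 0.673, 0.74, 0.0]
wrist_force: [-0.9, 0.6, -0.4]
width: 0.0143
```

Emit:
carry_out --targets '[[[-0.03,0.02,0],[0,0,0],0],[[-0.07,0.06,0],[0,0,0],0],[[-0.11,0.1,0],[0,0,0],0],[[-0.15,0.14,0],[0,0,0],0],[[-0.18,0.17,0],[0,0,0],0],[[-0.2,0.184,0],[0,0,0],0],[[-0.2,0.184,0],[0,0,0],0],[[-0.2,0.184,0],[0,0,0],0],[[-0.2,0.184,0],[0,0,0],0]]'

```text
t: 7.88
eef_pos: [0.6404, -0.2447, 0.0646]
tool_rot: [-0.001, 0.673, 0.74, 0.0]
wrist_force: [-0.5, 0.2, -1.0]
width: 0.0142
```

```bash
python3 - <<'E'
from station import bot,vision
from h import *
np.set_printoptions(precision=4,suppress=True)
o=bot.get_obs(); print(o["t"],o["eef_pos"],o["width"],o["wrist_force"],o["wrist_torque"],o["joint_positions"],rot(o["tool_rot"]).as_matrix()[:,0])
save(vision.camera("wrist"),"w5")
c=load("w5"); cv2.imwrite("pics/w5b.png",cv2.resize(c["img"][:,:,::-1],(800,500),interpolation=cv2.INTER_CUBIC))
E
```

```text
7.875 [ 0.6404 -0.2447  0.0646] 0.014223992383348118 [-0.545   0.2162 -0.9643] [ 0.0488 -0.0016  0.0115] [-0.0377  0.7006  0.5352  1.5813 -0.4095  0.9746  0.7229] [-0.0954  0.9954  0.0011]
```

View pics/w5b.png

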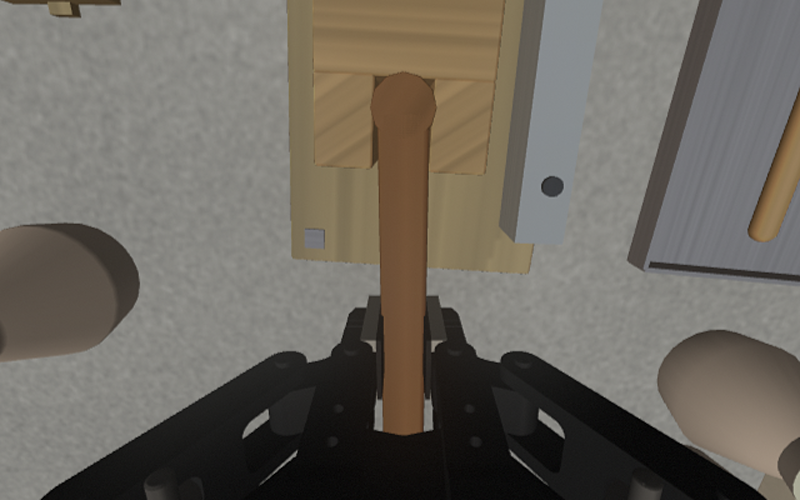

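The stick is held straight in the grip, its tip centred at (404,104) just above the notch. The block's notch-wall line runs (314,73)–(497,80), its rear end (314,165)–(487,174), and the notch's rear opening goes from about (372,166) to (432,170).

```bash
python3 - <<'E'
from h import *
np.set_printoptions(precision=4,suppress=True)
c=load("w5");s=1.25
f=lambda u,v,z: onz(c,u/s,v/s,z)[:2]
P={k:f(u,v,.06) for k,(u,v) in dict(wl=(314,73),wr=(497,80),rl=(314,165),rr=(487,174),nl=(372,166),nr=(432,170)).items()}
for k in P: print(k,P[k])
ang=lambda d: np.degrees(np.arctan2(d[1],d[0]))
rear=(P["rl"]+P["rr"])/2; print("widths",np.linalg.norm(P["rl"]-P["rr"]),np.linalg.norm(P["nl"]-P["nr"]),"yaw",ang(P["rr"]-P["rl"])+90,ang(P["wr"]-P["wl"])+90,ang(P["wl"]-P["rl"]),ang(P["wr"]-P["rr"]), "rear mid",rear,"notch mid",(P["nl"]+P["nr"])/2)
for z in (.115,.12): print("tip c",z,f(404,104,z),"front",f(404,73,z),"w",np.linalg.norm(f(371,104,z)-f(437,104,z)))
print("shaft at row 250",f(404.5,250,.119),"bed corners",f(291,259,.015),f(531,273,.015),"fence end",f(516,240,.05))
d=f(404,104,.119)-f(404.5,250,.119);print("stick yaw",ang(d))
E
```

```text
wl [ 0.5925 -0.1521]
wr [ 0.6722 -0.1473]
rl [ 0.5936 -0.1915]
rr [ 0.6743 -0.188 ]
nl [ 0.6205 -0.1894]
nr [ 0.6485 -0.1886]
widths 0.08073855172105593 0.027994621109960212 yaw 92.51831381587775 93.41859709270634 91.58404370295257 92.94873540143068 rear mid [ 0.6339 -0.1897] notch mid [ 0.6345 -0.189 ]
tip c 0.115 [ 0.6329 -0.164 ] front [ 0.6321 -0.1553] w 0.020408045538581786
tip c 0.12 [ 0.6329 -0.1643] front [ 0.6321 -0.1559] w 0.01959740903030683
shaft at row 250 [ 0.6375 -0.2099] bed corners [ 0.571  -0.2558] [ 0.7218 -0.2507] fence end [ 0.6969 -0.221 ]
stick yaw 95.7014969580079
```

Emit:
carry_out --targets '[[[-0.003,-0.003,0],[0,0,2.2],0],[[-0.003,-0.003,0.015],[0,0,2.2],0],[[-0.003,-0.003,0.035],[0,0,2.2],0],[[-0.003,-0.003,0.045],[0,0,2.2],0],[[-0.003,-0.003,0.05],[0,0,2.2],0],[[-0.003,-0.003,0.05],[0,0,2.2],0]]'

```text
t: 8.68
eef_pos: [0.6382, -0.2492, 0.0146]
tool_rot: [-0.0, 0.687, 0.727, -0.0]
wrist_force: [-0.6, -0.5, -0.3]
width: 0.0141
```

Emit:
carry_out --targets '[[[0,0,0.008],[0,0,0],0],[[0,0,0.016],[0,0,0],0],[[0,0,0.019],[0,0,0],0],[[0,0,0.019],[0,0,0],0]]'

```text
t: 9.18
eef_pos: [0.6381, -0.2491, -0.0043]
tool_rot: [-0.0, 0.687, 0.727, -0.0]
wrist_force: [-0.5, -0.2, -0.5]
width: 0.0141
```

```bash
python3 - <<'E'
from station import bot,vision
from h import *
np.set_printoptions(precision=4,suppress=True)
o=bot.get_obs(); print(o["t"],o["eef_pos"],o["wrist_force"],o["wrist_torque"],rot(o["tool_rot"]).as_matrix()[:,0])
save(vision.camera("wrist"),"w6")
c=load("w6"); cv2.imwrite("pics/w6b.png",c["img"][:,:,::-1])
E
```

```text
9.175 [ 0.6381 -0.2491 -0.0043] [-0.4738 -0.2164 -0.4923] [ 0.0795 -0.0032  0.0358] [-0.0563  0.9984  0.0002]
```

View pics/w6b.png

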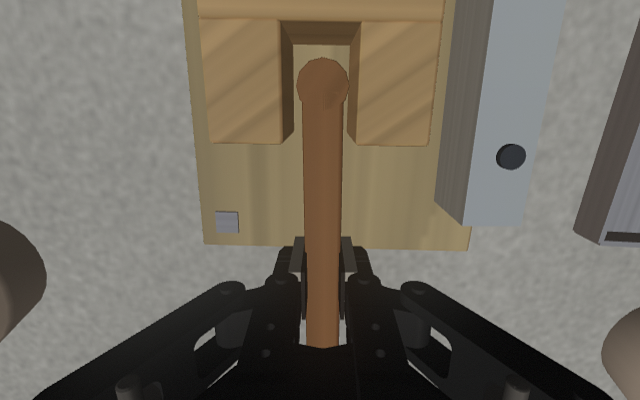

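The tip is in the notch at (322,82), clear of both cheeks (293 and 349), with the wall at row 45. The block hasn't moved. Next I press toward the fence (tool +y), with about 22 mm to go.

Emit:
carry_out --targets '[[[0,0.003,0],[0,0,0],0],[[0,0.006,0],[0,0,0],0],[[0,0.009,0],[0,0,0],0],[[0,0.012,0],[0,0,0],0],[[0,0.015,0],[0,0,0],0],[[0,0.018,0],[0,0,0],0],[[0,0.019,0],[0,0,0],0],[[0,0.019,0],[0,0,0],0]]'

```text
t: 10.22
eef_pos: [0.6574, -0.2481, -0.0041]
tool_rot: [0.0, 0.687, 0.727, 0.0]
wrist_force: [-1.7, 0.4, -0.4]
width: 0.0142
```

Emit:
carry_out --targets '[[[0,0.001,0],[0,0,0],0],[[0,0.002,0],[0,0,0],0],[[0,0.002,0],[0,0,0],0]]'

```text
t: 10.6
eef_pos: [0.658, -0.2482, -0.0043]
tool_rot: [-0.001, 0.687, 0.727, -0.001]
wrist_force: [-6.7, 0.1, 0.5]
width: 0.0139
```

```bash
cat >> h.py <<'E'
def lines(c,box,z,vert,minlen=40):
    x0,y0,x1,y1=box; g=cv2.cvtColor(c["img"],cv2.COLOR_RGB2GRAY)
    L=cv2.createLineSegmentDetector().detect(g)[0][:,0]
    out=[]
    for a in L:
        if np.hypot(a[2]-a[0],a[3]-a[1])<minlen: continue
        m=(a[:2]+a[2:])/2
        if not(x0<m[0]<x1 and y0<m[1]<y1): continue
        if (abs(a[3]-a[1])>abs(a[2]-a[0]))!=vert: continue
        p=onz(c,a[0],a[1],z);q=onz(c,a[2],a[3],z);d=p-q
        yw=np.degrees(np.arctan2(d[1],d[0]))%180
        out.append((a.round(1),p[:2].round(4),q[:2].round(4),round(yw,2)))
    return out
E
python3 - <<'E'
from station import bot,vision
from h import *
c=vision.camera("wrist");save(c,"w7");o=bot.get_obs();print(o["t"],o["eef_pos"],o["wrist_force"])
print("vert z.06")
for l in lines(c,(150,0,560,260),.06,True,30): print(*l)
print("horiz")
for l in lines(c,(150,0,480,260),.06,False,30): print(*l)
E
```

```text
10.65 [ 0.65802786 -0.24813165 -0.00430805] [-6.453913   -0.27785172  0.97755474]
vert z.06
[279.2  54.2 296.7 139.4] [ 0.6386 -0.1597] [ 0.6453 -0.1876] 103.58
[341.4 100.6 340.1 234.4] [ 0.6605 -0.1734] [ 0.6637 -0.224 ] 93.66
[435.5   0.5 428.2  80.6] [ 0.6882 -0.1412] [ 0.6896 -0.1652] 93.36
[423.4 130.7 414.7 224.3] [ 0.6906 -0.182 ] [ 0.6926 -0.218 ] 93.3
[337.4 343.1 337.9 103.1] [ 0.6663 -0.2769] [ 0.6593 -0.1743] 93.92
[348.2 130.6 343.7 100.7] [ 0.6637 -0.1835] [ 0.6613 -0.1733] 103.26
[303.  233.2 299.1 101.9] [ 0.649  -0.2243] [ 0.6457 -0.1746] 93.7
[428.4  81.9 431.8 126.9] [ 0.6898 -0.1656] [ 0.6933 -0.1805] 103.42
[347.   70.6 353.7 110.7] [ 0.6616 -0.1635] [ 0.665  -0.1765] 104.7
[285.7 153.8 260.1  36.2] [ 0.6415 -0.1931] [ 0.6322 -0.1546] 103.53
[167.7 241.9 136.3   0.5] [ 0.5949 -0.2313] [ 0.5926 -0.1465] 91.57
[395.8 200.6 400.5 135.6] [ 0.684  -0.2088] [ 0.6826 -0.1842] 93.28
[427.   91.9 420.7   5.5] [ 0.6898 -0.1688] [ 0.6837 -0.1429] 103.18
[429.1 126.8 426.9  95.6] [ 0.6924 -0.1805] [ 0.69 -0.17] 102.9
horiz
[335.8  43.9 280.7  54.9] [ 0.6573 -0.1555] [ 0.6391 -0.1599] 13.5
[258.5  36.1 339.7  19.7] [ 0.6317 -0.1546] [ 0.6581 -0.1483] 13.41
[210.6 244.8 171.9 243.5] [ 0.6121 -0.2315] [ 0.5965 -0.2319] 1.24
[391.9   8.  353.1  17.9] [ 0.6746 -0.1441] [ 0.6624 -0.1476] 16.03
[230.5  41.3 197.   49.7] [ 0.6224 -0.1567] [ 0.6111 -0.1599] 15.78
```

Emit:
carry_out --targets '[[[0.002,0,0],[0,0,0],0],[[0.004,0,0],[0,0,0],0],[[0.006,0,0],[0,0,0],0],[[0.008,0,0],[0,0,0],0],[[0.009,0,0],[0,0,0],0],[[0.009,0,0],[0,0,0],0]]'

```text
t: 11.4
eef_pos: [0.6588, -0.2386, -0.0041]
tool_rot: [-0.0, 0.687, 0.727, 0.0]
wrist_force: [-3.2, -0.7, -0.7]
width: 0.0141
```

```bash
cat > blk.py <<'E'
from station import bot,vision
from h import *
import sys
c=vision.camera("wrist");save(c,sys.argv[1]);o=bot.get_obs();print(round(o["t"],2),o["eef_pos"].round(4),o["wrist_force"].round(1))
for l in lines(c,(190,0,560,260),.06,True,30)+lines(c,(190,0,480,200),.06,False,30): print(*l)
E
python3 blk.py w8
```

```text
11.45 [ 0.6588 -0.2386 -0.0041] [-4.1 -1.9 -0.9]
[284.5  58.  292.7 143.3] [ 0.641  -0.1512] [ 0.6445 -0.1796] 97.2
[341.8 101.9 340.5 234.4] [ 0.6613 -0.1642] [ 0.6645 -0.2146] 93.69
[418.1 151.9 409.7 244.3] [ 0.6905 -0.1802] [ 0.6927 -0.2174] 93.29
[337.1 340.6 338.2 170.6] [ 0.6668 -0.2663] [ 0.6618 -0.1888] 93.7
[344.9 141.9 343.4 106.9] [ 0.6635 -0.1781] [ 0.662  -0.1659] 96.92
[303.1 234.4 299.9 101.9] [ 0.6497 -0.2155] [ 0.6467 -0.1651] 93.46
[429.   51.9 425.9 149.4] [ 0.6892 -0.1466] [ 0.6933 -0.1791] 97.08
[280.8 160.3 267.8  41.6] [ 0.6403 -0.1861] [ 0.6354 -0.1465] 97.11
[350.1  79.4 351.3 115.6] [ 0.6636 -0.1567] [ 0.665  -0.1687] 96.9
[351.5 116.8 353.1 153.2] [ 0.6651 -0.1691] [ 0.6668 -0.182 ] 97.5
[408.  242.5 392.3 216.6] [ 0.6919 -0.2166] [ 0.6842 -0.2059] 125.58
[392.1 215.6 396.5 154.3] [ 0.6841 -0.2055] [ 0.6827 -0.1815] 93.2
[424.  126.9 426.8  29.4] [ 0.6913 -0.1711] [ 0.6875 -0.14  ] 97.1
[338.  169.4 338.9 101.9] [ 0.6617 -0.1883] [ 0.6603 -0.1643] 93.29
[315.7  56.8 285.6  59.6] [ 0.6515 -0.1503] [ 0.6414 -0.1517] 8.16
[267.   42.2 348.2  36. ] [ 0.6351 -0.1467] [ 0.6619 -0.1434] 7.17
[398.1  31.9 350.6  36.9] [ 0.6782 -0.1412] [ 0.6627 -0.1436] 8.7
[236.8  44.1 193.2  48.8] [ 0.6251 -0.1479] [ 0.6105 -0.1501] 8.7
```

Emit:
carry_out --targets '[[[0.001,0.0005,0],[0,0,0],0],[[0.002,0.001,0],[0,0,0],0],[[0.003,0.0015,0],[0,0,0],0],[[0.005,0.002,0],[0,0,0],0],[[0.006,0.002,0],[0,0,0],0],[[0.006,0.002,0],[0,0,0],0]]'

```text
t: 12.2
eef_pos: [0.6601, -0.2327, -0.0042]
tool_rot: [-0.0, 0.687, 0.727, -0.0]
wrist_force: [-4.1, -2.3, -1.5]
width: 0.014
```

```bash
python3 blk.py w9
```

```text
12.25 [ 0.6601 -0.2327 -0.0042] [-5.4 -2.3 -0.1]
[286.5  63.1 289.3 149.4] [ 0.6431 -0.1469] [ 0.6447 -0.176 ] 93.28
[341.4 150.6 340.3 234.4] [ 0.6638 -0.1753] [ 0.6658 -0.2086] 93.5
[412.6 166.8 404.9 256.8] [ 0.6906 -0.1799] [ 0.6928 -0.2171] 93.31
[337.1 338.1 338.2 170.6] [ 0.6681 -0.2589] [ 0.6631 -0.1829] 93.73
[303.1 234.4 299.8 101.9] [ 0.651  -0.2095] [ 0.6479 -0.1591] 93.49
[435.2   0.6 420.  164.4] [ 0.6902 -0.1257] [ 0.6932 -0.1788] 93.31
[276.  165.5 270.7  49.3] [ 0.6399 -0.1822] [ 0.6377 -0.1429] 93.29
[349.9  88.2 348.6 134.4] [ 0.6651 -0.1536] [ 0.6659 -0.1694] 92.99
[404.2 256.3 388.5 226.1] [ 0.6925 -0.2168] [ 0.6845 -0.204 ] 121.81
[388.5 225.6 392.4 168.2] [ 0.6845 -0.2038] [ 0.6832 -0.1808] 93.2
[342.3 101.9 341.5 149.4] [ 0.6628 -0.1583] [ 0.6638 -0.1749] 93.28
[338.  169.4 339.3 101.8] [ 0.663  -0.1824] [ 0.6618 -0.1584] 92.99
[428.4  44.4 432.5   0.6] [ 0.69   -0.1385] [ 0.6893 -0.1257] 93.13
[425.   80.7 427.8  50.7] [ 0.6906 -0.1498] [ 0.6901 -0.1404] 93.04
[420.2 134.3 424.5  85.6] [ 0.6917 -0.1679] [ 0.6907 -0.1514] 93.35
[269.4  48.9 350.6  48.8] [ 0.6372 -0.1428] [ 0.6643 -0.1413] 3.23
[399.4  48.5 353.1  49.6] [ 0.6805 -0.1402] [ 0.6652 -0.1415] 4.49
[239.4  48.6 195.6  50.4] [ 0.6272 -0.1433] [ 0.6126 -0.1446] 5.31
```

Emit:
carry_out --targets '[[[0.002,0.0005,0],[0,0,0],0],[[0.004,0.0005,0],[0,0,0],0],[[0.006,0.0005,0],[0,0,0],0],[[0.008,0.0005,0],[0,0,0],0],[[0.01,0.0005,0],[0,0,0],0],[[0.012,0.0005,0],[0,0,0],0],[[0.014,0.0005,0],[0,0,0],0],[[0.016,0.0005,0],[0,0,0],0],[[0.018,0.0005,0],[0,0,0],0],[[0.02,0.0005,0],[0,0,0],0]]'

```text
t: 13.5
eef_pos: [0.6592, -0.2142, -0.004]
tool_rot: [0.0, 0.687, 0.726, -0.001]
wrist_force: [-5.1, -5.1, -1.3]
width: 0.0141
```

```bash
python3 blk.py w10 | grep -v "12[0-9]\."
```

```text
13.55 [ 0.6592 -0.2138 -0.0041] [-6.  -5.6 -0.8]
[271.7 273.9 280.6 244. ] [ 0.6377 -0.2095] [ 0.6412 -0.1956] 75.91
[286.2  65.6 289.1 149.4] [ 0.6421 -0.129 ] [ 0.6437 -0.1574] 93.28
[341.  151.9 340.2 234.4] [ 0.6627 -0.1572] [ 0.6648 -0.1901] 93.65
[412.1 169.3 402.5 280.7] [ 0.6897 -0.1622] [ 0.6924 -0.2097] 93.25
[337.1 343.1 338.5 104.4] [ 0.6673 -0.2432] [ 0.6606 -0.1406] 93.71
[303.  234.4 299.3 101.9] [ 0.6501 -0.1909] [ 0.6469 -0.1405] 93.58
[349.9  54.4 347.6 163.1] [ 0.6633 -0.1244] [ 0.6655 -0.1613] 93.32
[434.6   0.5 419.4 167. ] [ 0.6891 -0.1071] [ 0.6922 -0.1612] 93.31
[275.7 166.8 270.2  51.7] [ 0.6389 -0.1641] [ 0.6366 -0.125 ] 93.31
[386.3 254.4 391.9 170.5] [ 0.6842 -0.1979] [ 0.6822 -0.1631] 93.22
[342.  101.9 341.7 148.1] [ 0.6618 -0.1397] [ 0.6629 -0.1558] 93.86
[427.7  46.8 431.6   1.8] [ 0.689  -0.1207] [ 0.6882 -0.1075] 93.53
[424.1  84.4 427.3  50.7] [ 0.6896 -0.1324] [ 0.6891 -0.1218] 93.02
[417.  164.4 419.7 131.9] [ 0.6912 -0.1603] [ 0.6905 -0.1485] 93.62
[269.4  52.  349.4  51.9] [ 0.6364 -0.1251] [ 0.6631 -0.1236] 3.22
[273.1 170.6 221.9 170.7] [ 0.6379 -0.1656] [ 0.6188 -0.1667] 3.31
[398.1  51.4 353.1  53.4] [ 0.6793 -0.1226] [ 0.6644 -0.124 ] 5.53
[239.4  51.9 195.6  53.5] [ 0.6263 -0.1257] [ 0.6117 -0.1269] 5.0
[234.4 168.1 271.9 168.1] [ 0.6235 -0.1655] [ 0.6375 -0.1647] 3.18
```

Emit:
carry_out --targets '[[[0.002,0,0],[0,0,0],0],[[0.004,0,0],[0,0,0],0],[[0.006,0,0],[0,0,0],0],[[0.008,0,0],[0,0,0],0],[[0.01,0,0],[0,0,0],0],[[0.012,0,0],[0,0,0],0],[[0.014,0,0],[0,0,0],0],[[0.016,0,0],[0,0,0],0],[[0.018,0,0],[0,0,0],0],[[0.02,0,0],[0,0,0],0]]'

```text
t: 14.8
eef_pos: [0.658, -0.1942, -0.004]
tool_rot: [0.0, 0.687, 0.727, -0.001]
wrist_force: [-5.7, -6.3, -0.8]
width: 0.0141
```

Emit:
carry_out --targets '[[[0.002,0,0],[0,0,0],0],[[0.004,0,0],[0,0,0],0],[[0.006,0,0],[0,0,0],0],[[0.008,0,0],[0,0,0],0],[[0.01,0,0],[0,0,0],0],[[0.012,0,0],[0,0,0],0],[[0.014,0,0],[0,0,0],0],[[0.016,0,0],[0,0,0],0],[[0.018,0,0],[0,0,0],0],[[0.02,0,0],[0,0,0],0],[[0.022,0,0],[0,0,0],0],[[0.024,0,0],[0,0,0],0]]'

```text
t: 16.3
eef_pos: [0.6567, -0.1702, -0.004]
tool_rot: [0.0, 0.687, 0.727, -0.001]
wrist_force: [-5.1, -5.4, -0.5]
width: 0.0141
```

Emit:
carry_out --targets '[[[0.002,0.0002,0],[0,0,0],0],[[0.004,0.0002,0],[0,0,0],0],[[0.006,0.0002,0],[0,0,0],0],[[0.008,0.0002,0],[0,0,0],0],[[0.01,0.0002,0],[0,0,0],0],[[0.012,0.0002,0],[0,0,0],0],[[0.014,0.0002,0],[0,0,0],0],[[0.016,0.0002,0],[0,0,0],0],[[0.018,0.0002,0],[0,0,0],0],[[0.02,0.0002,0],[0,0,0],0],[[0.022,0.0002,0],[0,0,0],0],[[0.024,0.0002,0],[0,0,0],0]]'

```text
t: 17.8
eef_pos: [0.6553, -0.1463, -0.0041]
tool_rot: [0.0, 0.687, 0.727, -0.001]
wrist_force: [-6.6, -5.9, -1.1]
width: 0.0136
```

```bash
python3 blk.py w11 | sed -n '1p;/ 9[0-9]\./p' | head -12; python3 - <<'E'
from station import bot
print(bot.get_obs()["joint_positions"].round(2))
E
```

```text
17.85 [ 0.6553 -0.1459 -0.0042] [-5.7 -5.9 -0.7]
[286.1  65.6 289.  149.4] [ 0.6382 -0.0612] [ 0.6398 -0.0895] 93.27
[340.9 151.9 340.3 234.4] [ 0.6588 -0.0894] [ 0.661  -0.1222] 93.74
[412.  169.3 402.5 280.7] [ 0.6857 -0.0944] [ 0.6885 -0.1418] 93.28
[337.1 343.1 338.4 103.1] [ 0.6634 -0.1753] [ 0.6567 -0.0724] 93.72
[349.7  65.6 348.5 104.4] [ 0.6597 -0.06  ] [ 0.6603 -0.0726] 92.69
[303.  234.4 299.8 121.8] [ 0.6462 -0.123 ] [ 0.6434 -0.0795] 93.6
[432.6  21.8 419.2 168.1] [ 0.6855 -0.0454] [ 0.6884 -0.0938] 93.32
[275.6 168.  270.1  53. ] [ 0.635  -0.0967] [ 0.6327 -0.0576] 93.29
[348.7 105.6 347.4 165.6] [ 0.6604 -0.073 ] [ 0.6616 -0.0943] 93.32
[384.5 283.1 391.8 170.6] [ 0.6811 -0.1434] [ 0.6783 -0.0953] 93.33
[342.1 101.9 341.4 149.4] [ 0.658  -0.0719] [ 0.6589 -0.0885] 93.41
[-0.18  0.76  0.51  1.67 -0.47  0.84  0.59]
```

Emit:
carry_out --targets '[[[0.002,0,0],[0,0,0],0],[[0.0045,0,0],[0,0,0],0],[[0.007,0,0],[0,0,0],0],[[0.0095,0,0],[0,0,0],0],[[0.012,0,0],[0,0,0],0],[[0.0145,0,0],[0,0,0],0],[[0.017,0,0],[0,0,0],0],[[0.0195,0,0],[0,0,0],0],[[0.022,0,0],[0,0,0],0],[[0.0245,0,0],[0,0,0],0],[[0.027,0,0],[0,0,0],0],[[0.029,0,0],[0,0,0],0]]'

```text
t: 19.35
eef_pos: [0.6536, -0.1173, -0.0041]
tool_rot: [-0.0, 0.687, 0.727, -0.001]
wrist_force: [-7.4, -5.9, -0.3]
width: 0.0145
```

Emit:
carry_out --targets '[[[0.002,0,0],[0,0,0],0],[[0.0045,0,0],[0,0,0],0],[[0.007,0,0],[0,0,0],0],[[0.0095,0,0],[0,0,0],0],[[0.012,0,0],[0,0,0],0],[[0.0145,0,0],[0,0,0],0],[[0.017,0,0],[0,0,0],0],[[0.0195,0,0],[0,0,0],0],[[0.022,0,0],[0,0,0],0],[[0.0245,0,0],[0,0,0],0],[[0.027,0,0],[0,0,0],0],[[0.029,0,0],[0,0,0],0]]'

```text
t: 20.85
eef_pos: [0.6519, -0.0882, -0.0042]
tool_rot: [-0.0, 0.687, 0.727, -0.001]
wrist_force: [-5.0, -5.9, 0.1]
width: 0.014
```

Emit:
carry_out --targets '[[[0.002,0,0],[0,0,0],0],[[0.0045,0,0],[0,0,0],0],[[0.007,0,0],[0,0,0],0],[[0.0095,0,0],[0,0,0],0],[[0.012,0,0],[0,0,0],0],[[0.0145,0,0],[0,0,0],0],[[0.017,0,0],[0,0,0],0],[[0.0195,0,0],[0,0,0],0],[[0.022,0,0],[0,0,0],0],[[0.0245,0,0],[0,0,0],0],[[0.027,0,0],[0,0,0],0],[[0.029,0,0],[0,0,0],0]]'

```text
t: 22.35
eef_pos: [0.6503, -0.0592, -0.0042]
tool_rot: [-0.0, 0.687, 0.727, -0.001]
wrist_force: [-6.4, -6.8, -0.3]
width: 0.0142
```

Emit:
carry_out --targets '[[[0.002,0,0],[0,0,0],0],[[0.0045,0,0],[0,0,0],0],[[0.007,0,0],[0,0,0],0],[[0.0095,0,0],[0,0,0],0],[[0.012,0,0],[0,0,0],0],[[0.0145,0,0],[0,0,0],0],[[0.017,0,0],[0,0,0],0],[[0.0195,0,0],[0,0,0],0],[[0.022,0,0],[0,0,0],0],[[0.0245,0,0],[0,0,0],0],[[0.027,0,0],[0,0,0],0],[[0.029,0,0],[0,0,0],0]]'

```text
t: 23.85
eef_pos: [0.6486, -0.0302, -0.0042]
tool_rot: [-0.0, 0.687, 0.727, -0.001]
wrist_force: [-6.4, -6.4, -0.0]
width: 0.0143
```

```bash
python3 blk.py w12 | sed -n '1p;/ 9[0-9]\./p' | head -12; python3 - <<'E'
from h import *
c=load("w12")
e=np.array([np.cos(np.radians(91.6)),np.sin(np.radians(91.6)),0]);print("stop face approx px",proj(c,[np.array([.641,-.0222,.045])+.19*e]))
E
```

```text
23.9 [ 0.6486 -0.0298 -0.0042] [-6.3 -5.6 -0.2]
[430.8 228.3 425.  280.8] [ 0.6898 -0.0014] [ 0.6912 -0.0251] 93.32
[456.    0.5 432.5 213.3] [0.6853 0.0772] [0.6894 0.0049] 93.26
[286.2  65.6 288.9 149.4] [0.6315 0.0549] [0.6331 0.0266] 93.22
[418.4 168.  433.8   0.5] [0.6813 0.0224] [0.6782 0.0768] 93.26
[385.2 283.2 393.  170.6] [ 0.6747 -0.0272] [0.6721 0.0209] 93.13
[402.4 283.2 412.  170.6] [ 0.6819 -0.0267] [0.6791 0.0213] 93.31
[340.9 153.1 340.3 234.4] [0.6522 0.0263] [ 0.6543 -0.006 ] 93.76
[408.9 170.6 399.  288.2] [0.6779 0.0212] [ 0.6808 -0.0292] 93.18
[303.  234.4 299.3 101.9] [ 0.6395 -0.0069] [0.6364 0.0434] 93.58
[337.2 343.1 338.3 104.4] [ 0.6568 -0.059 ] [0.65   0.0434] 93.78
[349.7  53.1 348.7  89.4] [0.6527 0.06  ] [0.6533 0.0485] 92.99
stop face approx px [[ 315.8675459  -365.51614208]]
```

Emit:
carry_out --targets '[[[0.002,0,0],[0,0,0],0],[[0.0045,0,0],[0,0,0],0],[[0.007,0,0],[0,0,0],0],[[0.0095,0,0],[0,0,0],0],[[0.012,0,0],[0,0,0],0],[[0.0145,0,0],[0,0,0],0],[[0.017,0,0],[0,0,0],0],[[0.0195,0,0],[0,0,0],0],[[0.022,0,0],[0,0,0],0],[[0.0245,0,0],[0,0,0],0],[[0.027,0,0],[0,0,0],0],[[0.03,0,0],[0,0,0],0]]'

```text
t: 25.4
eef_pos: [0.6469, -0.0003, -0.0042]
tool_rot: [-0.0, 0.687, 0.727, -0.001]
wrist_force: [-5.9, -6.3, 0.1]
width: 0.0141
```

Emit:
carry_out --targets '[[[0.001,0,0],[0,0,0],0],[[0.002,0,0],[0,0,0],0],[[0.003,0,0],[0,0,0],0],[[0.004,0,0],[0,0,0],0],[[0.005,0,0],[0,0,0],0],[[0.006,0,0],[0,0,0],0],[[0.007,0,0],[0,0,0],0],[[0.008,0,0],[0,0,0],0],[[0.009,0,0],[0,0,0],0],[[0.01,0,0],[0,0,0],0],[[0.011,0,0],[0,0,0],0],[[0.012,0,0],[0,0,0],0]]'

```text
t: 26.9
eef_pos: [0.6462, 0.0117, -0.0042]
tool_rot: [-0.0, 0.687, 0.727, -0.001]
wrist_force: [-6.2, -6.6, 0.3]
width: 0.0141
```

Next come small steps toward the stop.

Emit:
carry_out --targets '[[[0.0005,0,0],[0,0,0],0],[[0.001,0,0],[0,0,0],0],[[0.0015,0,0],[0,0,0],0],[[0.002,0,0],[0,0,0],0],[[0.0025,0,0],[0,0,0],0],[[0.003,0,0],[0,0,0],0],[[0.0035,0,0],[0,0,0],0],[[0.004,0,0],[0,0,0],0]]'

```text
t: 27.9
eef_pos: [0.6459, 0.0155, -0.0042]
tool_rot: [-0.0, 0.687, 0.727, -0.001]
wrist_force: [-5.6, -7.9, 0.3]
width: 0.0143
```

Emit:
carry_out --targets '[[[0.0005,0,0],[0,0,0],0],[[0.001,0,0],[0,0,0],0],[[0.0015,0,0],[0,0,0],0],[[0.002,0,0],[0,0,0],0]]'

```text
t: 28.4
eef_pos: [0.6458, 0.0155, -0.0041]
tool_rot: [0.001, 0.688, 0.726, -0.002]
wrist_force: [-5.9, -12.3, 1.5]
width: 0.014
```

Emit:
carry_out --targets '[[[-0.001,-0.001,0],[0,0,0],0],[[-0.002,-0.002,0],[0,0,0],0],[[-0.003,-0.003,0],[0,0,0],0],[[-0.004,-0.0045,0],[0,0,0],0],[[-0.006,-0.0052,0],[0,0,0],0],[[-0.007,-0.0052,0],[0,0,0],0],[[-0.007,-0.0052,0],[0,0,0],0]]'

```text
t: 29.28
eef_pos: [0.6422, 0.0117, -0.004]
tool_rot: [-0.0, 0.687, 0.727, 0.0]
wrist_force: [-0.2, -0.4, -1.1]
width: 0.0141
```

```bash
python3 blk.py w13 | sed -n '1p;/\(^\[[2345]\)/p' | head -24; python3 - <<'E'
from h import *
c=load("w13"); cv2.imwrite("pics/w13b.png",c["img"][:,:,::-1])
E
```

```text
29.32 [ 0.6421  0.0117 -0.004 ] [-0.2  0.4 -1.3]
[4.675e+02 4.000e-01 4.332e+02 2.858e+02] [0.6826 0.1194] [0.6886 0.0145] 93.26
[392.  286.9 401.4 160.7] [0.6713 0.0129] [0.6682 0.0666] 93.28
[4.301e+02 1.581e+02 4.462e+02 4.000e-01] [0.6787 0.0682] [0.6758 0.119 ] 93.28
[294.4  54.3 296.8 139.4] [0.6276 0.1005] [0.6293 0.0722] 93.52
[419.2 161.7 408.3 279.5] [0.6749 0.0666] [0.6777 0.0169] 93.24
[411.6 279.3 422.6 161.8] [0.679 0.017] [0.6761 0.0666] 93.35
[343.2 100.6 340.7 234.4] [0.6451 0.0866] [0.648  0.0357] 93.21
[303.4 233.1 301.1 100.6] [0.6331 0.0354] [0.6304 0.0857] 93.12
[337.2 316.9 338.4 191.9] [ 0.6493 -0.0034] [0.6458 0.0533] 93.58
[348.6 143.1 350.7  59.3] [0.6482 0.0719] [0.6466 0.1   ] 93.23
[362.5  40.6 358.7 156.9] [0.6501 0.1059] [0.6523 0.0671] 93.37
[286.3 158.1 282.   40.5] [0.6257 0.0652] [0.6234 0.1044] 93.3
[338.5 190.6 339.6 104.4] [0.6458 0.0538] [0.6439 0.0852] 93.44
[280.6  40.5 361.9  40.4] [0.6229 0.1044] [0.6499 0.106 ] 3.32
[413.1  39.6 366.9  41.6] [0.6668 0.1072] [0.6515 0.1057] 5.45
[250.7  40.2 204.4  41.7] [0.613 0.104] [0.5976 0.1026] 4.88
```

View pics/w13b.png

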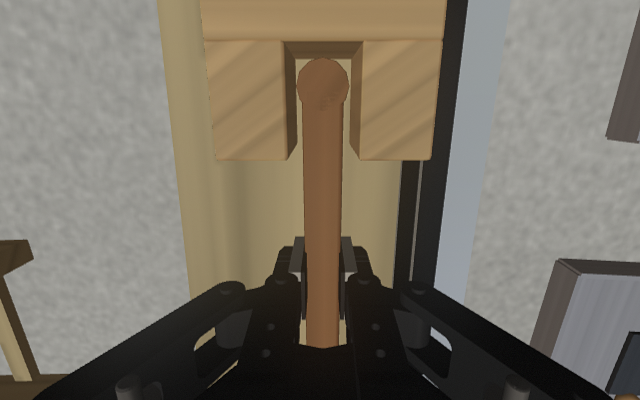

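The block sits flat along the fence with its rear end at row 158. The tip is free in the notch at (322,82), clear of both cheeks. Now I lift the stick out and take it back over the rest.

Emit:
carry_out --targets '[[[0,0,-0.01],[0,0,0],0],[[0,0,-0.025],[0,0,0],0],[[0,0,-0.045],[0,0,0],0],[[0,0,-0.065],[0,0,0],0],[[0,0,-0.075],[0,0,0],0],[[0,0,-0.075],[0,0,0],0]]'

```text
t: 30.08
eef_pos: [0.6427, 0.0116, 0.0721]
tool_rot: [0.0, 0.687, 0.727, 0.001]
wrist_force: [0.2, -0.8, -1.7]
width: 0.0142
```

Emit:
carry_out --targets '[[[-0.01,-0.03,0],[0,0,-0.5],0],[[-0.02,-0.07,0],[0,0,-1],0],[[-0.035,-0.11,0],[0,0,-1.5],0],[[-0.045,-0.15,0],[0,0,-2.2],0],[[-0.055,-0.185,0],[0,0,-2.2],0],[[-0.064,-0.207,0],[0,0,-2.2],0],[[-0.064,-0.207,0],[0,0,-2.2],0],[[-0.064,-0.207,0],[0,0,-2.2],0],[[-0.064,-0.207,0],[0,0,-2.2],0]]'

```text
t: 31.2
eef_pos: [0.44, -0.0638, 0.0709]
tool_rot: [0.0, 0.672, 0.74, 0.0]
wrist_force: [0.5, 0.9, -0.3]
width: 0.014
```

```bash
python3 - <<'E'
from station import bot,vision
from h import *
np.set_printoptions(precision=4,suppress=True)
o=bot.get_obs(); print(o["t"],o["eef_pos"],o["wrist_force"],plan([.4391,-.0642,-.0046],95.4,o["eef_pos"],o["tool_rot"]))
c=vision.camera("wrist");save(c,"w14")
for l in lines(c,(250,0,400,260),.119,True,30): print(*l)
print(proj(c,[[.4385-.09*.052,-.0643+.059-.007,.042]]))
E
```

```text
31.2 [ 0.44   -0.0638  0.0709] [ 0.5404  0.9161 -0.2536] (array([-0.0003, -0.0009,  0.0755]), array([0.0207, 0.0217, 0.0824]))
[303.6 234.4 301.9 150.6] [ 0.4297 -0.0482] [ 0.426  -0.0102] 95.47
[342.7 130.6 340.7 234.4] [ 0.4421 -0.0004] [ 0.4465 -0.0466] 95.48
[337.3 290.7 338.7 220.6] [ 0.4482 -0.0761] [ 0.4448 -0.04  ] 95.31
[337.9 219.4 339.6 133.1] [ 0.4444 -0.0394] [ 0.4409 -0.0016] 95.24
[[320.8994 137.043 ]]
```

Emit:
carry_out --targets '[[[0,-0.0005,0.02],[0,0,0],0],[[0,-0.0005,0.04],[0,0,0],0],[[0,-0.0005,0.056],[0,0,0],0],[[0,-0.0005,0.064],[0,0,0],0],[[0,-0.0005,0.067],[0,0,0],0],[[0,-0.0005,0.067],[0,0,0],0]]'

```text
t: 32.0
eef_pos: [0.4388, -0.0642, 0.0041]
tool_rot: [0.0, 0.673, 0.74, 0.0]
wrist_force: [-0.1, 0.3, -0.0]
width: 0.0141
```

Emit:
carry_out --targets '[[[0,0,0.003],[0,0,0],0],[[0,0,0.006],[0,0,0],0],[[0,0,0.0075],[0,0,0],0],[[0,0,0.0075],[0,0,0],0]]'

```text
t: 32.5
eef_pos: [0.4385, -0.0641, -0.0036]
tool_rot: [-0.0, 0.673, 0.74, -0.0]
wrist_force: [-0.2, -0.6, -0.7]
width: 0.0141
```

Emit:
carry_out --targets '[[[0,0,0.0012],[0,0,0],0],[[0,0,0.0015],[0,0,0],0],[[0,0,0.0015],[0,0,0],0]]'

```text
t: 32.88
eef_pos: [0.4387, -0.0641, -0.0046]
tool_rot: [-0.0, 0.673, 0.74, 0.0]
wrist_force: [-2.3, 0.5, 10.2]
width: 0.0147
```

Emit:
carry_out --targets '[[[0,0,-0.001],[0,0,0],0],[[0,0,-0.001],[0,0,0],25],[[0,0,-0.001],[0,0,0],45],[[0,0,-0.001],[0,0,0],60],[[0,0,-0.001],[0,0,0],60],[[0,0,-0.02],[0,0,0],60],[[0,0,-0.05],[0,0,0],60],[[0,0,-0.1],[0,0,0],60],[[0,0,-0.15],[0,0,0],60],[[0,0,-0.15],[0,0,0],60],[[0,0,-0.15],[0,0,0],60]]'

```text
t: 34.25
eef_pos: [0.4382, -0.0637, 0.1446]
tool_rot: [-0.0, 0.673, 0.74, 0.0]
wrist_force: [0.3, -0.2, -0.5]
width: 0.0508
```

```bash
python3 - <<'E'
from station import bot,vision
from h import *
np.set_printoptions(precision=4,suppress=True)
o=bot.get_obs(); print(o["t"],o["eef_pos"],o["width"])
c=vision.camera("wrist");save(c,"w15");s=vision.camera("scene");save(s,"s15")
for l in lines(c,(260,60,360,330),.05,True,25): print(*l)
b=cv2.resize(s["img"][130:310,180:400],None,fx=2.2,fy=2.2,interpolation=cv2.INTER_CUBIC); a=cv2.resize(c["img"][:,200:520],(317,396))
cv2.imwrite("pics/m15.png",np.hstack([a,b[:396]])[:,:,::-1])
E
```

```text
34.25 [ 0.4382 -0.0637  0.1446] 0.05080748152510571
[272.4 275.4 258.2 324.7] [ 0.3967 -0.1607] [ 0.3845 -0.2216] 78.68
[271.  240.6 272.4 274.4] [ 0.3935 -0.1226] [ 0.3967 -0.1596] 94.83
[331.1 226.9 333.  306.9] [ 0.45   -0.1028] [ 0.4612 -0.1918] 97.2
[289.1 239.3 294.6 214.4] [ 0.4109 -0.1195] [ 0.4145 -0.0934] 82.15
[311.8 293.1 314.6 230.6] [ 0.4379 -0.1775] [ 0.4347 -0.1081] 92.63
[313.8 116.9 311.   89.3] [ 0.4248 -0.003 ] [0.4205 0.0191] 100.82
[332.5 123.1 331.2 213.1] [ 0.4413 -0.0066] [ 0.4486 -0.0889] 95.12
[313.8 213.1 313.2 123.1] [ 0.4324 -0.0904] [ 0.4247 -0.0082] 95.34
```

View pics/m15.png

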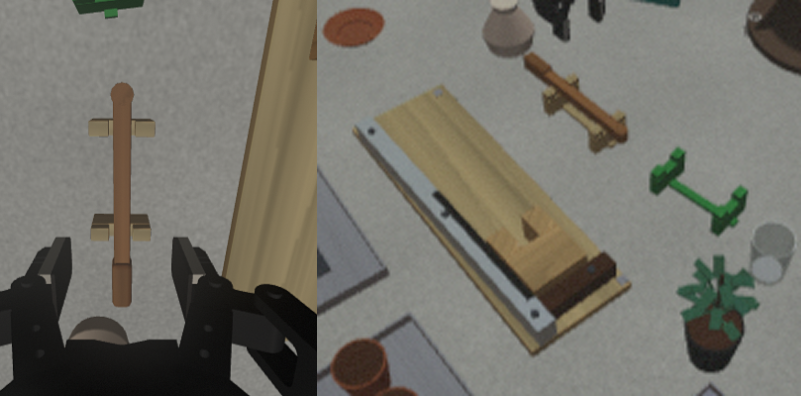

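The stick lies straight in both saddles of the plywood rest, tip still toward the green rest. The block is against both the fence and the end stop, and the bystanders look undisturbed. Handing in.

```bash
python3 -c "
from station import bot
print(bot.close_job())"
```

```text
the job is handed in; nothing more can be done
None
```

I brought the block flat to the fence with the push stick and fed it along the strip to the end stop. The stick is back in its rest, and the job was handed in at about 34 s of the 72 s allowed. The hand-in gives no verdict.

**Last checks**
- **Block:** it lies at a yaw of 93.3°, the same as the fence's measured 93.3°. From the distance fed, its centre is at about x = 0.138 m in the jig's frame.
- **Pressing force:** the side force on the stick read about 4.5–7 N in the readings on the strip, after subtracting a zero offset of about 0.5 N.
- **Stop:** the feed force rose from about 6 N to 12 N at contact, so roughly 6 N was on the stop.
- **Stick:** it lies in both saddles with the tip the same way, at a yaw of 95.2°. The gripper is open and about 0.15 m above it.
- **Bystanders:** they look undisturbed in the final picture; I did not measure them.

**What went wrong or disagreed**
- **First grasp:** it closed above the stick. The real fingertips sat about 28 mm behind the reported tool point, so I regrasped that much lower.
- **First sideways push:** it turned the block about 10°, with only its rear corner on the fence. Feeding forward while pressing lightly brought it flat by about x = −0.11 m, well before the strip.
- **Block yaw:** two early measurements gave 95.9° and about 93°; the closer picture fitted about 93°.

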